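# Unlock and press the dust extractor's start button

### The arm

A 6-joint arm with a two-finger parallel gripper is mounted at the origin on a cart in front of the work surface, level with it; the furniture and walls round the work are solid. World frame = base frame: x ahead of the robot, y to its left, z up, the work surface at z = 0. Lengths are in m, angles in rad, forces in N, time in s.
With the tool pointing down it reaches from about 0.25 to 0.775 m from the base axis. Payload 8.9 kg.
Tool frame: the origin (TCP) lies between the finger pads; the fingertips stand 22 mm ahead of it and the grasp point (between the pads) lies 3 mm ahead of it; z points along the fingers, y is the line along which they close (so a half turn about z gives the same grasp; the last joint's range is limited). The gripper opens to 85 mm and grips with 20 to 120 N. Pads are 22 mm wide; open, the fingers measure 114 mm over their backs; the gripper's body (76 mm by 85 mm) begins 54 mm behind the grasp point. The pads swing forward as they close: fully open they stand 13 mm farther back than shut.
Start: joints at [-1.433, 0.291, -0.153, 1.127, 0, 1.431], TCP at [0.143, -0.505, 0.253] pointing down, gripper open.
Joint ranges: [-2.52, 2.52], [-0.91, 1.74], [-1.3, 1.37], [-1.96, 2.02], [-1.52, 1.47], [-3.14, 3.14]. Speed limits (rad/s): [2.22, 2.22, 2.79, 3.14, 3.14, 3.14].

### API

Orientations are given as [roll, pitch, yaw] about the fixed x, y, z axes, in that order (R = Rz(yaw) Ry(pitch) Rx(roll)).
In Python, from plant import r gives the robot as it stands. The module is installed in compiled form; this text tells all that it offers.
- The arm moves only by the tool servo_tool, never from a script. Its argument "targets" is a list of rows, each a list of 5 numbers: the shift along the tool's x, y, z in mm, then the turn about the tool's z in degrees, then the closure in counts, from 0 (fully open) to 255 (shut). In form: [[tx, ty, tz, yaw, jaw], ...]. A call has 1 to 10 rows; each row is the pose to reach, as a shift and turn from the pose commanded when the call began, along the tool's axes at that moment; what a row does not reach only later rows make up. A row lasts 1/8 s, in which the tool goes at most 62.5 mm and 10.7 degrees, less where a joint would pass 70% of its speed; a pose out of reach is approached as far as the arm can. A call with a gripper value outside its range is refused whole. The fingers move at their own pace and stop on an object; the grip force is fixed at half the most. Time passes only in rows, so rows that repeat a pose let the fingers close. It gives the time, the measured TCP pose, the force, the opening and the grip force at its end, in the units of the state.
- r.state(): the state, without advancing time (a new reading comes with each control period).
- r.camera(name): name is "scene" or "top" or "wrist"; returns a dict with "img" (420x560x3 uint8, red, green, blue), "depth" (420x560 float32, m along the optical axis (not along the pixel's ray), 0 where there is no reading), "intrinsics" (3x3 intrinsics, pixels), "k1" (the pictures are not rectified: a ray, as slopes to the right and down, at radius r is drawn at 1 + k1 r^2 times it, then the intrinsics apply), "position" and "orientation" of the camera in the world. Camera axes: x right, y up, looking along -z (the intrinsics and any distortion apply to the point x, -y, -z); pixel columns grow to the right and rows downward; lengths in m; the calibration is good to about 2 mm. A picture is of the moment at which its call begins.
- r.close_job(): hands the job in; it is judged then, once.
Trained networks look in a picture, given as the dict that the camera call returned (one of the last four; its "shot" number tells which), for a name from the list of things; names that differ only in an ending like _2 or _b are one class to them, and where a whole thing is asked for, a point or a joint stands for the part that bears it (a point fixed in the world has none). Each returns a list of dicts, best first, with "p" (0 to 1); they miss things now and then, are a little off and sometimes report something else, mostly with a low value. They report only what shows in the picture. A call takes as long as a camera call.
- r.find_in(thing, picture): "extent" ([left, top, width, height] in pixels, round what is visible of it).
The state is a dict: "clock": time; "joints": joint angles; "qd": joint speeds; "joint_torque": joint torques, N m; "tool_pos": TCP position; "ee_rot": TCP orientation; "wrist_force": force on the tool from outside, world axes, zero at the start; "torque": the same for the moment, N m; "finger_gap": opening from 0.0 (shut) to 1.0 (fully open); "grasp_force": force on a finger pad.
Only numpy, scipy, OpenCV 4.12 (cv2) and the standard library are available. Lean on these libraries where they do the work, as an engineer would, in place of code of your own. Each camera call takes 0.05 s, during which the arm holds its last target. There are 200 camera calls.

### The job

Start the dust extractor from its control box, the one with the green face: slide the yellow lock tab that covers its button all the way aside, then press the green button fully down and let it come back up. Leave the tab open, and do not touch the box with the red face, which starts the saw.

Things in the scene. Friction and masses are not known exactly. Their poses are not given: they have to be found in the camera images.
- green_box: Grey control box with a green face plate, fixed to the bench, 90 (x) x 150 (y) mm, face plate at height 43. Origin: centre of its underside, on the bench top; z up, long side along its own y. A green push button at its x 0, y -30 mm is covered by a yellow tab that slides to the box's +y. Place (left or right on the bench) and yaw vary.
- green_tab (a joint): Slide (m) of the yellow tab: plate 77 (x) x 54 (y) mm at height 66 to 71 over the button, rigid downward, with a grip fin across its middle, 40 long (x), 10 thick (y), height 71 to 93. Tab and fin centre at box x 0, y = -30 mm + value. 0 = over the button (starts at 0 to 0.008), 0.060 = fully aside at its end stop. About 2 N moves it; it stays where left.
- green_button (a joint): How far (m) the green button is down: 0 = up, 0.010 = at its stop. Button 40 mm across, centre at box x 0, y -30 mm, flat top at height 62 when up, inside a low black collar of 54 mm (height 47). Spring: about 1.4 N to start, 6 N fully down; it comes back up by itself.
- red_box: Box of the same build and size, with a red face plate and a red button under its yellow tab; fixed to the bench in the other place. Origin: centre of its underside. Not to be touched.

How it is judged:
On the way, in this order (a step that is already met when the one before it is completed fails the run):
1. the green-faced box's tab is slid aside (at least 45 of its 60 mm) with the button still up (value of joint green_tab above 0.045 m and value of joint green_button below 0.002 m), for 0.1 s.
2. the green button is pressed down by more than 6 of its 10 mm with the tab aside (value of joint green_tab above 0.045 m and value of joint green_button above 0.006 m), for 0.1 s.
At the end, for the whole second after the job is handed in: The green-faced box's tab stands at least 45 mm aside and its button, having been pressed by more than 6 mm, is up again (within 2 mm) (all of step 1); the robot touches nothing.
It fails at once if the robot touches the red-faced box (more than 1 N) (contact force between any of the fingers, the arm and red_box above 1 N).
It also fails if it takes over 40 s, if anything falls off the work surface, if the arm or the gripper's body presses on something with over 40 N, if the wrist force passes 120 N, or if a joint passes its speed limit or range.

## Working session

There is one attempt and no reset: what is moved stays moved. The work goes in short steps, Python scripts to look and compute and a tool call to move; the robot and the scene stay as the last step left them, time stands still between calls to the robot, and variables do not carry over. Pictures are saved under pics/ and viewed, at most 10 in all, crops included, and the job is handed in when it is done.

Besides the shell and the picture viewer there is one more tool, called after "Request:" as a command line: name --pt "numbers of a row" for each row, then --argument value for the rest. servo_tool: Moves the arm, as the interface text tells. Its arguments: {"type":"object","properties":{"targets":{"type":"array"}},"required":["targets"]}

```bash
mkdir -p pics; cat > h.py <<'E'
import numpy as np, cv2
from scipy.spatial.transform import Rotation as R
from plant import r
def rot(o):
    o=np.array(o,float)
    return o if o.shape==(3,3) else (R.from_euler('xyz',o).as_matrix() if o.size==3 else R.from_quat(o).as_matrix())
def cloud(c):
    K=np.array(c['intrinsics']);h,w=c['depth'].shape
    u,v=np.meshgrid(np.arange(w),np.arange(h))
    p=np.stack([u,v],-1).reshape(-1,1,2).astype(float)
    s=cv2.undistortPoints(p,K,np.array([c['k1'],0,0,0,0.])).reshape(h,w,2)
    d=c['depth'][...,None]
    P=np.concatenate([s[...,:1]*d,-s[...,1:]*d,-d],-1)
    return P@rot(c['orientation']).T+np.array(c['position'])
def save(c,n): cv2.imwrite('pics/'+n,c['img'][...,::-1])
def hsv(c): return cv2.cvtColor(c['img'],cv2.COLOR_RGB2HSV)
E
python3 - <<'E'
from h import *
c=r.camera('top');save(c,'top.png');P=cloud(c);H=hsv(c)
print(c['orientation'],c['position'],r.state())
for n in('green_box','red_box','green_tab'):print(n,r.find_in(n,c)[:3])
for n,a,b in(('green',40,85),('yellow',20,35),('red',0,8)):
    m=((H[...,0]>=a)&(H[...,0]<=b)&(H[...,1]>110)&(H[...,2]>60)&(c['depth']>0)).astype(np.uint8)
    k,l,s,ce=cv2.connectedComponentsWithStats(m)
    for i in range(1,k):
        if s[i,4]>80:
            q=P[l==i];print(n,s[i],q.mean(0).round(3),np.median(q[:,2]).round(3),cv2.minAreaRect((q[:,:2]*1000).astype(np.float32)))
E
```

```text
[ 0.06114246  0.00520183 -1.58393605] [ 0.43410747 -0.0763402   1.47263157] {'clock': 0.05, 'joints': array([-1.43331393e+00,  2.91261824e-01, -1.54061718e-01,  1.12668811e+00,
        6.60205550e-06,  1.43150299e+00]), 'qd': array([-0.00183654, -0.00162262, -0.00055881,  0.00090318, -0.00063747,
        0.00020173]), 'joint_torque': array([ 2.58551852e-03, -5.38494730e+01,  3.32277238e+01,  8.98795930e-03,
       -2.59647813e-04, -1.87945864e-05]), 'tool_pos': array([ 0.14341688, -0.50464633,  0.25276598]), 'ee_rot': array([-3.14039002e+00, -1.75277180e-04,  2.76775622e-01]), 'wrist_force': array([-0.81132803,  0.07334516,  0.13848784]), 'torque': array([-0.03947392,  0.02564377, -0.01548679]), 'grasp_force': 0.0, 'finger_gap': 0.9970303023053544}
green_box [{'extent': [353.4, 202.2, 46.7, 32.7], 'p': 0.81}, {'extent': [378.4, 204.2, 19.1, 27.8], 'p': 0.73}]
red_box [{'extent': [153.0, 182.0, 55.4, 32.3], 'p': 0.96}]
green_tab [{'extent': [376.8, 202.4, 21.4, 27.8], 'p': 0.9}]
green [353 208  26  22 442] [ 0.474 -0.328  0.042] 0.042 ((474.92169189453125, -324.7721862792969), (80.348
[... 1240 characters left out ...]
), (65.47257995605469, 14.830218315124512), 71.46141052246094)
red [ 277  342   83   78 5227] [ 0.225 -0.118  0.839] 0.842 ((221.71615600585938, -117.74575805664062), (105.22278594970703, 108.59597778320312), 7.082039833068848)
red [230 361  22  30 320] [0.082 0.049 0.351] 0.352 ((97.95748901367188, 43.19895553588867), (102.7164306640625, 54.882442474365234), 1.2870126962661743)
red [ 376  369  184   51 4675] [ 0.157 -0.41   0.747] 0.741 ((138.96548461914062, -373.6578369140625), (79.68443298339844, 333.26348876953125), 6.5374908447265625)
red [229 386  27  34 108] [0.04  0.046 0.38 ] 0.378 ((70.60211944580078, 21.009849548339844), (29.863571166992188, 185.29721069335938), 58.23515701293945)
```

View pics/top.png

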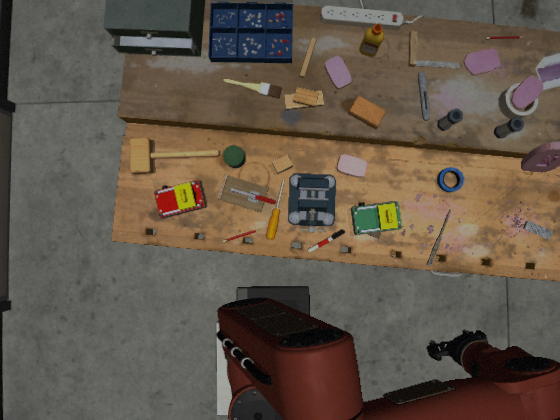

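The green box is on the right, around (377,217) px, with its tab at its right end (388,216). The box's +y points to world +y. The red box is at left (180,198). I'll go above the green box for a close look.

Request:
servo_tool --pt "40 0 0 0 255" --pt "90 -5 0 2 255" --pt "140 -10 0 4 255" --pt "190 -15 0 6 255" --pt "240 -20 0 8 255" --pt "290 -25 0 10 255" --pt "327 -27 0 10 255" --pt "327 -27 0 10 255" --pt "327 -27 0 10 255"

```text
clock: 1.32
tool_pos: [0.4502, -0.3897, 0.253]
ee_rot: [-3.141, 0.001, 0.103]
wrist_force: [0.1, -0.0, -0.1]
finger_gap: -0.001
grasp_force: 0.0
```

```bash
cat > look.py <<'E'
from h import *
import sys
c=r.camera('wrist');save(c,sys.argv[1]);P=cloud(c);H=hsv(c);s=r.state()
print(s['tool_pos'],s['ee_rot'],s['wrist_force'],s['finger_gap'],s['clock'])
q=P.reshape(-1,3);ok=(c['depth'].ravel()>0);h=H.reshape(-1,3)
y=ok&(h[:,0]>=20)&(h[:,0]<=35)&(h[:,1]>110);g=ok&(h[:,0]>=40)&(h[:,0]<=85)&(h[:,1]>110)
near=(abs(q[:,0]-.48)<.12)&(abs(q[:,1]+.36)<.15)
for n,m in(('plate',y&(abs(q[:,2]-.071)<.005)),('fin',y&(abs(q[:,2]-.093)<.005)),('tab',y&(q[:,2]>.06)),('face',g&(abs(q[:,2]-.043)<.006)),('button',g&(q[:,2]>.049)),('all',ok&(q[:,2]>.033)&(q[:,2]<.1))):
    m=m&near
    if m.sum()>20:print(n,m.sum(),np.median(q[m],0).round(4),cv2.minAreaRect((q[m][:,:2]*1000).astype(np.float32)))
E
python3 look.py w1.png
```

```text
[ 0.44986447 -0.3899292   0.25314022] [-3.14129656e+00  5.55621404e-04  1.01691099e-01] [-0.10480858  0.39560502  0.07162209] -0.0027581824739479448 1.375
plate 5063 [ 0.485  -0.3885  0.0703] ((481.6825866699219, -388.852294921875), (76.73272705078125, 53.604034423828125), 6.3265275955200195)
fin 644 [ 0.483  -0.3884  0.0918] ((482.1044921875, -388.37548828125), (39.99114227294922, 10.888367652893066), 6.896259307861328)
tab 5764 [ 0.4846 -0.3884  0.0704] ((481.6825866699219, -388.852294921875), (76.73272705078125, 53.604034423828125), 6.3265275955200195)
all 15615 [ 0.4838 -0.364   0.0436] ((479.3431701660156, -361.20489501953125), (89.47966766357422, 150.06723022460938), 6.937905311584473)
```

View pics/w1.png

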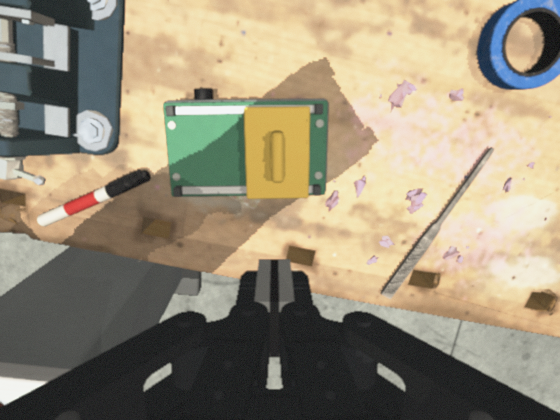

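The tab and fin centre is at about (0.482, -0.388), image (277,152) px, and box yaw is about 6.5°. I'll push the fin with closed fingers from its -y side.

Request:
servo_tool --pt "33 37 0 -1 255" --pt "33 37 40 -1 255" --pt "33 37 90 -1 255" --pt "33 37 130 -1 255" --pt "33 37 152 -1 255" --pt "33 37 152 -1 255" --pt "33 37 152 -1 255"

```text
clock: 2.25
tool_pos: [0.4871, -0.4241, 0.1026]
ee_rot: [3.14, -0.001, 0.119]
wrist_force: [0.6, -0.4, 0.4]
finger_gap: 0.003
grasp_force: 0.0
```

Request:
servo_tool --pt "0 -10 0 0 255" --pt "0 -20 0 0 255" --pt "0 -30 0 0 255" --pt "0 -40 0 0 255" --pt "0 -50 0 0 255" --pt "0 -60 0 0 255" --pt "0 -66 0 0 255" --pt "0 -70 0 0 255" --pt "0 -70 0 0 255"

```text
clock: 3.38
tool_pos: [0.4786, -0.353, 0.1011]
ee_rot: [-3.141, 0.001, 0.12]
wrist_force: [-0.2, -0.6, -0.7]
finger_gap: 0.002
grasp_force: 0.0
```

```bash
python3 look.py w2.png
```

```text
[ 0.47848805 -0.35313012  0.10099012] [-3.14046399e+00  7.68253501e-04  1.19840430e-01] [-0.30572994 -0.13800851 -0.16597536] 0.00630997923481844 3.425
plate 10203 [ 0.4957 -0.3257  0.0703] ((481.36981201171875, -333.981201171875), (66.07914733886719, 53.949527740478516), 6.492149353027344)
fin 1543 [ 0.4837 -0.3339  0.0919] ((479.8432922363281, -332.1221923828125), (17.524751663208008, 31.47296142578125), 66.08539581298828)
tab 12558 [ 0.494  -0.3303  0.0704] ((481.37054443359375, -333.9622497558594), (66.10238647460938, 53.946929931640625), 6.450385093688965)
face 52 [ 0.4998 -0.3835  0.048 ] ((484.5615539550781, -391.20977783203125), (36.427978515625, 40.07404327392578), 28.705806732177734)
button 5088 [ 0.4851 -0.3893  0.0611] ((482.6125793457031, -390.583251953125), (38.82746505737305, 38.67843246459961), 60.7964973449707)
all 39475 [ 0.4947 -0.3601  0.0534] ((479.6453552246094, -361.3544921875), (89.01505279541016, 146.87535095214844), 6.676811695098877)
```

View pics/w2.png

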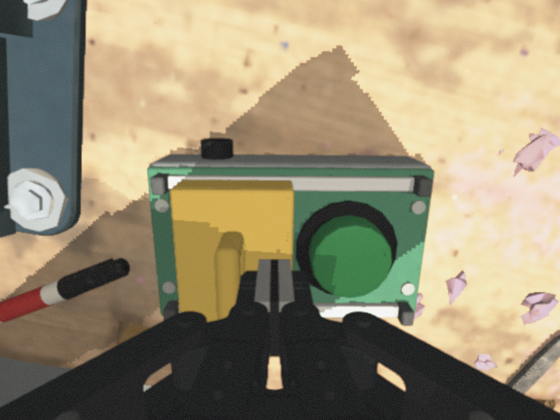

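The tab stands about 57 mm aside (plate at 235,250 px) and the button is exposed at (350,250) px. Next is the press.

Request:
servo_tool --pt "0 20 0 0 255" --pt "0 38 0 0 255" --pt "0 38 0 0 255" --pt "0 38 10 0 255" --pt "0 38 17 0 255" --pt "0 38 22 0 255" --pt "0 38 26 0 255" --pt "0 38 27 0 255" --pt "0 38 27 0 255" --pt "0 38 27 0 255"

```text
clock: 4.68
tool_pos: [0.4833, -0.3908, 0.0745]
ee_rot: [-3.141, 0.0, 0.12]
wrist_force: [-1.7, 4.0, 5.1]
finger_gap: 0.001
grasp_force: 2.7
```

Request:
servo_tool --pt "0 0 2 0 255" --pt "0 0 2 0 255" --pt "0 0 2 0 255"

```text
clock: 5.05
tool_pos: [0.4834, -0.391, 0.0739]
ee_rot: [3.141, -0.0, 0.12]
wrist_force: [-5.8, 5.8, 18.1]
finger_gap: -0.0
grasp_force: 9.2
```

Request:
servo_tool --pt "0 0 -10 0 255" --pt "0 0 -40 0 255" --pt "0 0 -90 0 255" --pt "-20 0 -140 0 255" --pt "-40 0 -160 0 255" --pt "-40 0 -160 0 255" --pt "-40 0 -160 0 255"

```text
clock: 5.92
tool_pos: [0.4435, -0.3958, 0.2309]
ee_rot: [-3.14, 0.001, 0.119]
wrist_force: [-0.3, 0.3, 0.5]
finger_gap: 0.0
grasp_force: 0.0
```

```bash
python3 look.py w3.png
```

```text
[ 0.44354821 -0.39562555  0.23062107] [-3.13964337e+00  1.15353732e-03  1.19697659e-01] [-0.39999635 -0.48125118  0.12225431] 0.0003639206475993526 5.975
plate 4290 [ 0.4678 -0.3381  0.0703] ((475.6949462890625, -335.0749206542969), (75.91461181640625, 54.32239532470703), 6.6411848068237305)
fin 741 [ 0.4755 -0.3361  0.0917] ((476.0478210449219, -335.263427734375), (39.69513702392578, 11.424468040466309), 6.464527606964111)
tab 5207 [ 0.4701 -0.3373  0.0705] ((475.6949462890625, -335.0749206542969), (75.91461181640625, 54.32239532470703), 6.6411848068237305)
face 28 [ 0.4788 -0.404   0.0463] ((476.60113525390625, -391.5214538574219), (33.10779571533203, 41.09961700439453), 8.078777313232422)
button 1886 [ 0.4829 -0.3908  0.0612] ((482.3397521972656, -391.0293884277344), (38.46799087524414, 38.86378479003906), 89.94091033935547)
all 18024 [ 0.4841 -0.3618  0.0539] ((478.82672119140625, -362.1848449707031), (89.33804321289062, 147.62542724609375), 6.296489715576172)
```

View pics/w3.png

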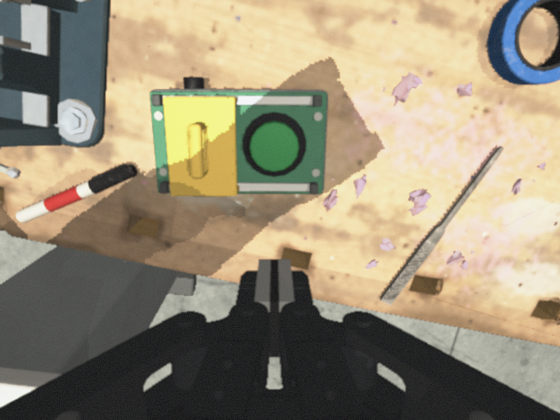

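The tab is aside at (200,147) px, about 56 mm. The button is up again at (275,145) px, height 61 mm, and the press force of 18 N shows it reached its stop.

```bash
python3 -c "
from plant import r
print(r.close_job())"
```

```text
the job is handed in; nothing more can be done
None
```

I slid the green box's tab about 56 of 60 mm aside and left it open, pressed the button to its stop, and saw it come back up. The red box was not touched, and I handed the job in at about 6 s; no verdict was returned.

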